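Turn the pot carousel to bring the square pot to the front

ROBOT

A 6-joint arm with a two-finger parallel gripper is mounted at the origin on the work surface. World frame = base frame: x ahead of the robot, y to its left, z up, the work surface at z = 0. Lengths are in m, angles in rad, forces in N, time in s.
With the tool pointing down it reaches from about 0.3 to 0.875 m from the base axis. Payload 6.4 kg.
Tool frame: the origin (TCP) lies between the finger pads; the fingertips stand 25 mm ahead of it and the grasp point (between the pads) lies 6 mm ahead of it (ctrl.finger_overhang is the distance from the TCP to the fingertips, in m); x points along the fingers, z is the direction in which the jaws open and shut, and the axes are right-handed (so a half turn about x gives the same grasp; the last joint's range is limited). The gripper opens to 85 mm and grips with 20 to 120 N. Pads are 22 mm wide; open, the fingers measure 114 mm over their backs; the gripper's body (76 mm by 85 mm) begins 54 mm behind the grasp point. The pads swing forward as they close: fully open they stand 13 mm farther back than shut.
Start: joints at [-1.417, 0.181, 1.607, -0, 1.354, -0.206], TCP at [0.202, -0.538, 0.256] pointing down, gripper open.
Joint ranges: [-2.99, 2.99], [-0.89, 2.07], [0.3, 2.58], [-1.14, 4.28], [0, 2.63], [-3.12, 3.12]. Speed limits (rad/s): [2.57, 2.57, 3.01, 3.14, 3.14, 3.14].

INTERFACE

Orientations are given as a unit quaternion [w, x, y, z].
In Python, from bench import ctrl gives the robot as it stands.
- The arm moves only by the tool jog_arm, never from a script. Its argument "commands" is one flat list of numbers, 7 for each row, row after row: the shift along the tool's x, y, z as a fraction of full scale, then the turn, a rotation vector about the tool's x, y, z as a fraction of full scale, then the gripper's target within -1 to 1 (fully open at 1, half-way at 0, shut at -1). A call has 1 to 10 rows; each row is the pose to reach, as a shift and turn from the pose commanded when the call began, along the tool's axes at that moment, turning the shorter way round; what a row does not reach only later rows make up. Full scale, the value 1, is 0.2 m for a shift and 2 pi rad for a turn. A row lasts 1/8 s, in which the tool goes at most 62.5 mm and 10.7 degrees, less where a joint would pass 70% of its speed; a pose out of reach is approached as far as the arm can. A call with a number of a shift or a turn outside -1 to 1 is refused whole. A call with a gripper value outside its range is refused whole. The fingers move at their own pace and stop on an object; the grip force is fixed at half the most. Time passes only in rows, so rows that repeat a pose let the fingers close. It gives the time, the measured TCP pose, the force and the opening at its end, in the units of the state.
- ctrl.get_obs(): the state, without advancing time (a new reading comes with each control period).
- ctrl.camera(name): name is "scene" or "top" or "wrist"; returns a dict with "frame" (480x640x3 uint8, red, green, blue), "K" (3x3 intrinsics, pixels), "k1" (the pictures are not rectified: a ray, as slopes to the right and down, at radius r is drawn at 1 + k1 r^2 times it, then the intrinsics apply), "rvec" (rotation vector, rad) and "tvec" (3), from world to camera coordinates, as OpenCV has them; the wrist camera has in their place "tool_from_camera" (4x4, takes a point from camera to tool coordinates, whose origin is the TCP and whose axes are the tool frame's). Camera axes: x right, y down, z forward; pixel columns grow to the right and rows downward; lengths in m; the calibration is good to about 2 mm. A picture is of the moment at which its call begins: read the wrist's pose just before it. There is no depth.
- ctrl.hand_in(): hands the job in, once; it reports no verdict.
The state is a dict: "time_s": time; "q": joint angles; "dq": joint speeds; "joint_efforts": joint torques, N m; "eef_pos": TCP position; "eef_rot": TCP orientation; "wrist_force": force on the tool from outside, world axes, zero at the start; "torque": the same for the moment, N m; "opening": opening from 0.0 (shut) to 1.0 (fully open).
Only numpy, scipy, OpenCV 4.12 (cv2) and the standard library are available. Lean on these libraries where they do the work, as an engineer would, in place of code of your own. Each camera call takes 0.05 s, during which the arm holds its last target.

TASK

Turn the round steel pot carousel, by pushing the upright pegs on its rim sideways with the fingertips, until the square terracotta pot stands at the front, in line with the pointed nose of the carousel's base, then let go and leave it at rest there. Do not touch, lift or tip any of the pots on the carousel, and do not disturb the other things on the bench.

Things in the scene. Friction and masses are not known exactly. Their poses are not given: they have to be found in the camera images.
- base: fixed dark steel base plate, 200 x 200 x 12 mm, on the bench under the tray; origin on the carousel's turning axis at bench level, z up. Its FRONT is its own -x direction (roughly towards the robot, up to 30 degrees askew), where a flat pointed nose sticks out.
- nose (a point): point of the base's nose, 250 mm in front of the turning axis; the nose is 30 mm wide and 11 mm thick, flat on the bench
- tray: plain steel carousel tray, 300 mm across, turning endlessly either way about its origin's vertical axis (origin under the tray, 35 mm above the bench; x, y turn with it). Floor top 45 mm, rim wall top 70 mm above the bench; two crossed dividers along x and y make four quarters. A sideways push of 1.5 to 2.5 N at a peg turns it slowly; it stops at once when let go and stays.
- peg0 (a point): on the upright end of one of eight like finger pegs, 45 degrees apart, on the tray's rim: steel bars 12 mm thick that leave the rim radially 60 mm above the bench and turn straight up 175 mm from the axis, round tops 115 mm above the bench. This peg is at 22.5 degrees from the tray's x towards its y; the point is its top. The spaces between pegs are free
- square_pot: the square terracotta pot, the only square one: 58 x 58 mm with a 66 mm square lip, 55 mm tall, open on top, loose, 0.11 to 0.22 kg. It stands upright in one of the four quarters of the tray, about 80 mm from the turning axis, which quarter varies; its own yaw has no meaning. origin at the centre of its underside, z up
- taper_pot: round terracotta pot, tapered with a rim, 74 mm across the top, 55 mm tall, loose, in another quarter; origin at the centre of its underside, z up
- bowl_pot: low round terracotta bowl, 80 mm across, 30 mm tall, loose, in another quarter; origin at the centre of its underside, z up
- tube_pot: straight round terracotta pot, 50 mm across, 55 mm tall, loose, in another quarter; origin at the centre of its underside, z up
- saucer: bystander near the carousel: terracotta saucer, 90 mm across, 12 mm tall, loose; origin at the centre of its underside, z up
- scrub_brush: bystander near the carousel: wooden scrubbing brush lying bristles down, 150 (x) x 50 x 36 mm, loose; origin at the centre of its underside, z up
- spare_pot: bystander near the carousel: bigger round terracotta pot, 78 mm across, 70 mm tall, loose, on the bench; origin at the centre of its underside, z up
- detergent: bystander: blue plastic bottle, 76 mm across, 210 mm tall, loose; origin at the centre of its underside, z up
- jar: bystander: glass jar with steel cap, 70 mm across, 100 mm tall, loose; origin at the centre of its underside, z up
- pail: bystander: white plastic pail, 150 mm across, 130 mm tall, loose; origin at the centre of its underside, z up
- trowel: bystander: garden trowel lying along its x, wooden handle from x -130 to -20 mm, steel blade to x +155 mm, 60 mm wide, 26 mm tall, loose; origin at bench level

How it is judged:
At the end, for the whole second after the job is handed in: The square pot stands on the nose side of the turning axis, at most 15 mm to either side of the base's centre line through the nose (about 11 degrees of turn), at least 40 mm in front of the axis; the tray is at rest; all four pots stand upright on the tray; no bystander has moved by 20 mm or more (y of square_pot in the frame of base between -0.015 and 0.015 m and x of square_pot in the frame of base below -0.04 m and angular speed of tray below 0.03 rad/s and horizontal distance between each of square_pot, taper_pot, bowl_pot, tube_pot and base below 0.125 m and angle between each of square_pot, taper_pot, bowl_pot, tube_pot's own z axis and vertical below 0.1 rad and height (world z) of square_pot between 0.04 and 0.052 m and linear speed of each of square_pot, taper_pot, bowl_pot, tube_pot below 0.02 m/s and height (world z) of taper_pot between 0.04 and 0.052 m and height (world z) of bowl_pot between 0.04 and 0.052 m and height (world z) of tube_pot between 0.04 and 0.052 m and distance of each of saucer, scrub_brush, spare_pot, detergent, jar, pail, trowel from where it was at the start of the episode below 0.02 m); the robot touches nothing.
It fails at once if a pot on the carousel is touched by the robot (contact force between any of the fingers, the arm and square_pot above 0.5 N or contact force between any of the fingers, the arm and taper_pot above 0.5 N or contact force between any of the fingers, the arm and bowl_pot above 0.5 N or contact force between any of the fingers, the arm and tube_pot above 0.5 N).
It fails at once if a pot on the carousel is lifted, tipped or thrown off (height (world z) of any of square_pot, taper_pot, bowl_pot, tube_pot above 0.06 m or height (world z) of any of square_pot, taper_pot, bowl_pot, tube_pot below 0.03 m or angle between any of square_pot, taper_pot, bowl_pot, tube_pot's own z axis and vertical above 0.3 rad).
It fails at once if something else on the bench is moved by more than 2 cm or lifted (distance of any of saucer, scrub_brush, spare_pot, detergent, jar, pail, trowel from where it was at the start of the episode above 0.02 m).
It also fails if it takes over 64 s, if anything falls off the work surface, if the arm or the gripper's body presses on something with over 40 N, if the wrist force passes 120 N, or if a joint passes its speed limit or range.

## Working session

There is one attempt and no reset: what is moved stays moved. The work goes in short steps, Python scripts to look and compute and a tool call to move; the robot and the scene stay as the last step left them, time stands still between calls to the robot, and variables do not carry over. Pictures are saved under pics/ and viewed, and the job is handed in when it is done.

Besides the shell and the picture viewer there is one more tool, called after "Emit:" as a command line: name --argument value ..., lists and objects as JSON in quotes. jog_arm: Moves the arm, as the interface text tells. Its arguments: {"type":"object","properties":{"commands":{"type":"array","items":{"type":"number"}}},"required":["commands"]}

```bash
mkdir -p pics; ls; python3 - <<'E'
from bench import ctrl
import cv2,json
print(ctrl.get_obs())
for n in("scene","top"):
    c=ctrl.camera(n); cv2.imwrite(f"pics/{n}0.png",c["frame"][:,:,::-1]); print(n,c["K"],c["k1"],c["rvec"],c["tvec"])
E
```

```text
pics
{'time_s': 0.0, 'q': array([-1.41730490e+00,  1.81529402e-01,  1.60801902e+00,  4.19168366e-05,
        1.35381362e+00, -2.06262613e-01]), 'dq': array([ 0.0008018 , -0.00119815,  0.00124279,  0.00059413,  0.00064337,
       -0.00108938]), 'joint_efforts': array([-1.99325106e-03, -4.44871330e+01, -3.51339662e+01, -3.05153280e-04,
        8.98982427e-03,  6.51000491e-06]), 'eef_pos': array([ 0.20239277, -0.53765176,  0.25538535]), 'eef_rot': array([ 0.58096506,  0.40294486,  0.58180511, -0.40201722]), 'wrist_force': array([-0.38009199, -0.14368182, -0.07851266]), 'torque': array([ 0.02883627,  0.03208607, -0.02672883]), 'opening': 0.9975230074140382}
scene [[488.89022352   0.         318.07271427]
 [  0.         488.89022352 238.62522446]
 [  0.           0.           1.        ]] -0.06656378081593936 [ 1.24215397  2.43732325 -0.79850755] [ 0.2945669  -0.34318567  1.64308113]
top [[553.26236645   0.         328.70049479]
 [  0.         553.26236645 241.77524796]
 [  0.           0.           1.        ]] -0.004683850107877978 [ 2.05524504 -2.17077156  0.22113846] [0.04263224 0.58086072 1.49567388]
```

View pics/scene0.png

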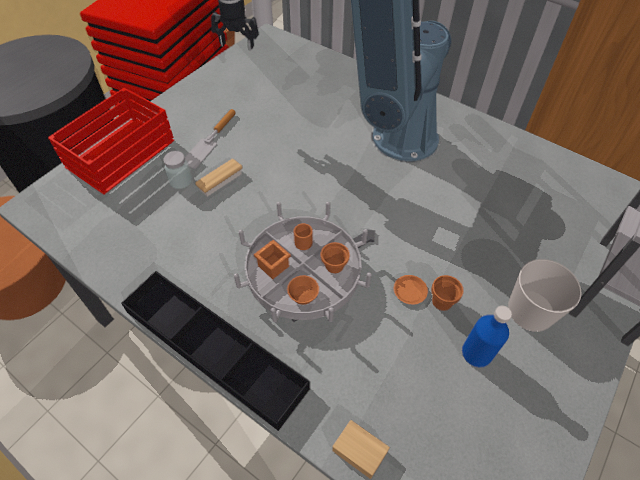

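View pics/top0.png

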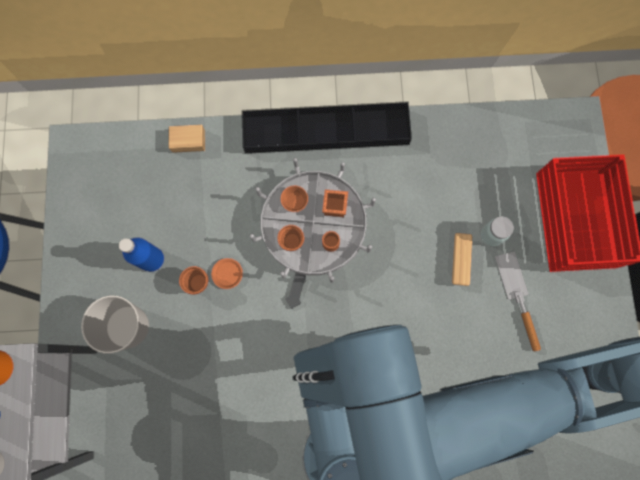

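Scene: the carousel is at about (303,265) and the square pot at (271,259). Top: the tray centre is at about (314,222), the square pot at (335,203), and the nose at about (292,300). The saucer and spare pot are on the left of the tray, the brush on the right. I'll zoom in next.

```bash
python3 - <<'E'
import cv2
i=cv2.imread("pics/top0.png")[150:320,230:400]
cv2.imwrite("pics/topz.png",cv2.resize(i,(595,595),interpolation=cv2.INTER_CUBIC))
i=cv2.imread("pics/scene0.png")[190:330,220:395]
cv2.imwrite("pics/scz.png",cv2.resize(i,(700,560),interpolation=cv2.INTER_CUBIC))
E
```

```text
(no output)
```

View pics/topz.png

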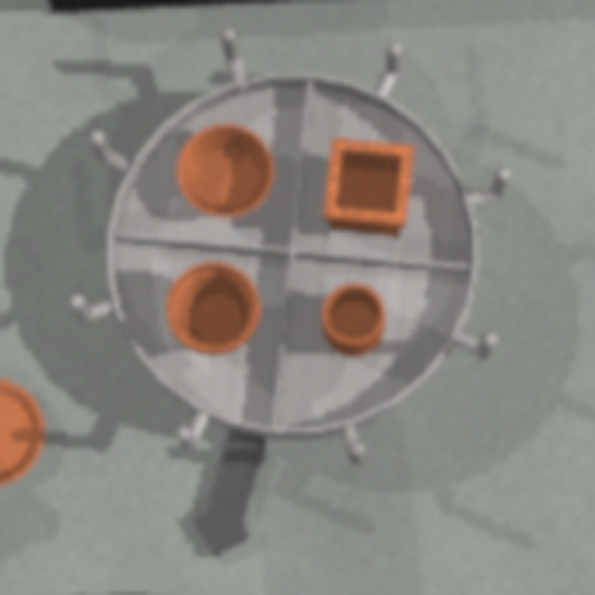

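View pics/scz.png

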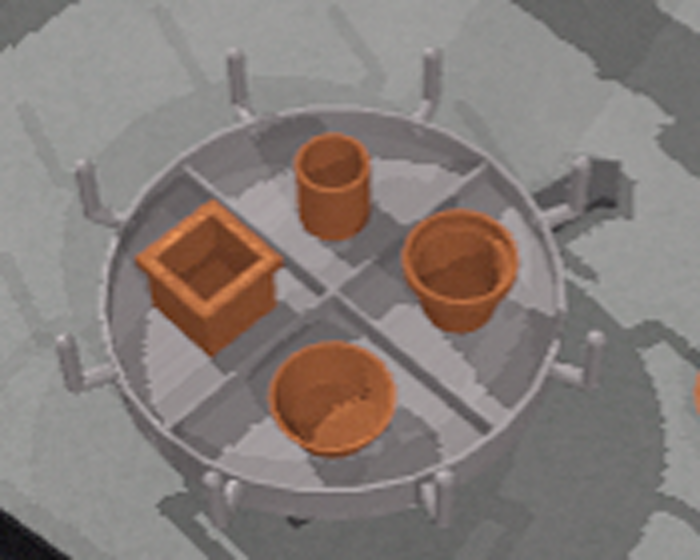

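The zoom gives eight peg tops at about (229,36), (395,50), (503,175), (489,340), (357,450), (185,432), (78,300) and (98,137). The nose tip is near (215,553) and the square lip's centre near (370,183).

```bash
cat > h.py <<'E'
import numpy as np,cv2
def ray(c,uv):
    K=c["K"];k=c["k1"]
    p=cv2.undistortPoints(np.array(uv,float).reshape(-1,1,2),K,np.array([k,0,0,0,0.]))[:,0]
    R=cv2.Rodrigues(np.array(c["rvec"],float))[0];t=np.array(c["tvec"],float).ravel()
    d=np.c_[p,np.ones(len(p))]@R
    return -R.T@t,d
def onz(c,uv,z):
    o,d=ray(c,uv); return o+d*((z-o[2])/d[:,2])[:,None]
def proj(c,P):
    return cv2.projectPoints(np.array(P,float).reshape(-1,1,3),np.array(c["rvec"],float),np.array(c["tvec"],float),c["K"],np.array([c["k1"],0,0,0,0.]))[0][:,0]
def circ(P):
    A=np.c_[2*P[:,:2],np.ones(len(P))];s=np.linalg.lstsq(A,(P[:,:2]**2).sum(1),rcond=None)[0]
    return s[:2],np.sqrt(s[2]+s[:2]@s[:2])
E
python3 - <<'E'
from bench import ctrl
from h import *
c=ctrl.camera("top")
z=lambda a:np.array(a,float)/3.5+[230-.36,150-.36]
pg=onz(c,z([(229,36),(395,50),(503,175),(489,340),(357,450),(185,432),(78,300),(98,137)]),.113)
o,r=circ(pg);print("pegs centre",o,r)
d=pg[:,:2]-o;a=np.degrees(np.arctan2(d[:,1],d[:,0]));print(np.round(a,1),np.hypot(*d.T))
rim=onz(c,z([(108,240),(474,260),(310,77),(285,434)]),.07);print("rim",circ(rim))
n=onz(c,z([(215,555)]),.011)[0];dn=n[:2]-o;print("nose",n,np.degrees(np.arctan2(dn[1],dn[0])),np.hypot(*dn))
# nose sides
hsv=cv2.cvtColor(c["frame"],cv2.COLOR_RGB2HSV)
m=cv2.inRange(hsv,(0,120,60),(15,255,255))
for u in cv2.findContours(m,cv2.RETR_EXTERNAL,cv2.CHAIN_APPROX_NONE)[0]:
    if cv2.contourArea(u)<60: continue
    M=cv2.moments(u);p=(M['m10']/M['m00'],M['m01']/M['m00']);q=onz(c,[p],.07)[0];e=q[:2]-o
    print(np.round(p,1),cv2.contourArea(u),q.round(3),np.degrees(np.arctan2(e[1],e[0])),np.hypot(*e))
s=onz(c,z([(332,140),(413,142),(408,230),(324,221)]),.09);print("lip",s.round(3))
s=onz(c,z([(370,184)]),.1)[0,:2]-o;print(s,np.degrees(np.arctan2(s[1],s[0])),np.hypot(*s))
s=onz(c,[(225.5,273),(193,280),(462,260)],.03);print(s)
print(ctrl.get_obs()["time_s"])
E
```

```text
pegs centre [0.64155783 0.05043002] 0.17412755910586789
[  14.   -30.9  -76.2 -121.3 -166.3  149.1  103.7   58.8] [0.17407373 0.17457566 0.17361323 0.17362847 0.17525466 0.17382422
 0.17348205 0.17456073]
rim (array([0.64091116, 0.05279113]), np.float64(0.14787477174411398))
nose [0.40648033 0.12731584 0.011     ] 161.88884602232602 0.24733148833958618
[  5.1 366.9] 299.0 [0.286 0.895 0.07 ] 112.83169175836335 0.9160617097608316
[530.7 331.3] 244.5 [ 0.304 -0.521  0.07 ] -120.62793978566766 0.6635441392176584
[193.2 280. ] 564.5 [0.493 0.39  0.07 ] 113.61303127935615 0.3703618144701753
[226.4 273.1] 670.0 [0.508 0.298 0.07 ] 118.43696045918149 0.28147732755115634
[330.4 240.8] 229.0 [0.583 0.006 0.07 ] -142.89240917483974 0.07381662661316071
[290.4 237.7] 471.0 [0.598 0.117 0.07 ] 123.14196399269666 0.07981832367944346
[334.7 202.6] 511.5 [ 0.693 -0.012  0.07 ] -50.85868250008238 0.08095850382791663
[293.8 198.3] 492.0 [0.712 0.103 0.07 ] 36.92346753176421 0.08764040846829838
[596.5 191.5] 13336.5 [ 0.684 -0.758  0.07 ] -86.96201418504263 0.8097223782976457
lip [[ 0.726  0.015  0.09 ]
 [ 0.721 -0.05   0.09 ]
 [ 0.648 -0.042  0.09 ]
 [ 0.66   0.025  0.09 ]]
[ 0.04362764 -0.06384673] -55.65449316189773 0.07732901302226292
[[ 0.51436811  0.30780739  0.03      ]
 [ 0.49938567  0.40006708  0.03      ]
 [ 0.51483975 -0.36541959  0.03      ]]
0.15
```

The peg fit is consistent: radius 174 mm against 175 mm, and 45° spacing. The tray centre is (0.642,0.050), the nose is at 162° and the square pot at about −54°, so I need about −144.5° (clockwise). I'll travel high to the right side with the gripper shut, then push the peg at −76° clockwise along the near side.

Emit:
jog_arm --commands '[0,1,-0.36,0,0,0,-1,0,1,-0.36,0,0,0,-1,0,1,-0.36,0,0,0,-1,0,1,-0.36,0,0,0,-1,0,1,-0.36,0,0,0,-1]'

```text
time_s: 0.78
eef_pos: [0.3655, -0.3989, 0.2561]
eef_rot: [0.582, 0.402, 0.582, -0.401]
wrist_force: [-0.2, 0.2, 0.0]
opening: -0.001
```

Emit:
jog_arm --commands '[0,1,-0.36,0,0,0,-1,0,1,-0.36,0,0,0,-1,0,1,-0.36,0,0,0,-1,0,1,-0.36,0,0,0,-1,0,1,-0.36,0,0,0,-1]'

```text
time_s: 1.4
eef_pos: [0.5266, -0.2622, 0.2558]
eef_rot: [0.582, 0.402, 0.582, -0.402]
wrist_force: [-0.2, 0.0, 0.4]
opening: 0.001
```

Emit:
jog_arm --commands '[0,1,-0.36,0,0,0,-1,0,1,-0.36,0,0,0,-1,0,1,-0.36,0,0,0,-1,0,1,-0.36,0,0,0,-1,0,1,-0.36,0,0,0,-1]'

```text
time_s: 2.02
eef_pos: [0.6882, -0.1254, 0.2555]
eef_rot: [0.581, 0.402, 0.582, -0.403]
wrist_force: [-1.1, -0.1, 0.0]
opening: -0.001
```

```bash
cat >> h.py <<'E'
from scipy.spatial.transform import Rotation as Ro
O=np.array([.6415,.0508])
def plan(ob,way):  # way: (x,y,z,yaw of tool z deg), tool x down
    w,x,y,z=ob["eef_rot"];R=Ro.from_quat([x,y,z,w])
    for X,Y,Z,ps in way:
        a=np.radians(ps);zz=np.array([np.cos(a),np.sin(a),0]);xx=np.array([0,0,-1.])
        T=Ro.from_matrix(np.c_[xx,np.cross(zz,xx),zz])
        s=R.inv().apply(np.array([X,Y,Z])-ob["eef_pos"])/.2
        r=(R.inv()*T).as_rotvec()/(2*np.pi)
        print(np.round(s,3),np.round(r,3))
def arc(th,r=.176,z=.105): # finger angle deg
    a=np.radians(th);return (O[0]+r*np.cos(a),O[1]+r*np.sin(a),z,th+90)
E
python3 - <<'E'
from bench import ctrl
from h import *
ob=ctrl.get_obs();print(ob["time_s"],ob["eef_pos"],ob["opening"],ob["q"],ctrl.finger_overhang)
th=-54
plan(ob,[arc(th,z=.24),arc(th)])
E
```

```text
2.025 [ 0.68817222 -0.12536087  0.255474  ] -0.001450322251357216 [-3.49204470e-01  4.55133624e-01  1.25799504e+00 -4.68582872e-04
  1.42936196e+00  8.61196796e-01] 0.025
[ 0.077  0.325 -0.058] [-0.293 -0.     0.   ]
[ 0.752  0.326 -0.058] [-0.293 -0.     0.   ]
```

Emit:
jog_arm --commands '[0.08,0.32,-0.06,-0.293,0,0,-1,0.08,0.32,-0.06,-0.293,0,0,-1,0.08,0.32,-0.06,-0.293,0,0,-1,0.08,0.32,-0.06,-0.293,0,0,-1,0.08,0.32,-0.06,-0.293,0,0,-1,0.08,0.32,-0.06,-0.293,0,0,-1,0.08,0.32,-0.06,-0.293,0,0,-1,0.08,0.32,-0.06,-0.293,0,0,-1,0.08,0.32,-0.06,-0.293,0,0,-1,0.08,0.32,-0.06,-0.293,0,0,-1]'

```text
time_s: 3.28
eef_pos: [0.7424, -0.0944, 0.2402]
eef_rot: [0.672, -0.22, 0.672, 0.22]
wrist_force: [1.0, -0.8, 0.2]
opening: -0.001
```

Emit:
jog_arm --commands '[0,0,0,0,0,0,-1,0,0,0,0,0,0,-1]'

```text
time_s: 3.52
eef_pos: [0.7431, -0.0927, 0.2403]
eef_rot: [0.673, -0.218, 0.673, 0.217]
wrist_force: [0.7, 0.2, 1.1]
opening: 0.002
```

```bash
python3 - <<'E'
from bench import ctrl
from h import *
import cv2
ob=ctrl.get_obs();print(ob["time_s"],ob["eef_pos"],ob["q"])
plan(ob,[arc(-54,z=.24),arc(-54)])
for n in("scene","wrist"):
    c=ctrl.camera(n);f=np.ascontiguousarray(c["frame"][:,:,::-1])
    if n=="scene":
        x,y,z,_=arc(-54); print(proj(c,[(x,y,.08),tuple(O)+(.07,)]))
    cv2.imwrite(f"pics/{n}1.png",f)
E
```

```text
3.525 [ 0.74310666 -0.09268863  0.24033119] [-2.81924068e-01  5.76998024e-01  1.11369633e+00 -3.22180497e-04
  1.45112164e+00 -9.07216590e-01]
[ 0.002 -0.001  0.011] [-0. -0.  0.]
[ 0.677 -0.001  0.011] [-0. -0.  0.]
[[233.89589009 257.93893538]
 [302.70936617 260.28988189]]
```

View pics/scene1.png

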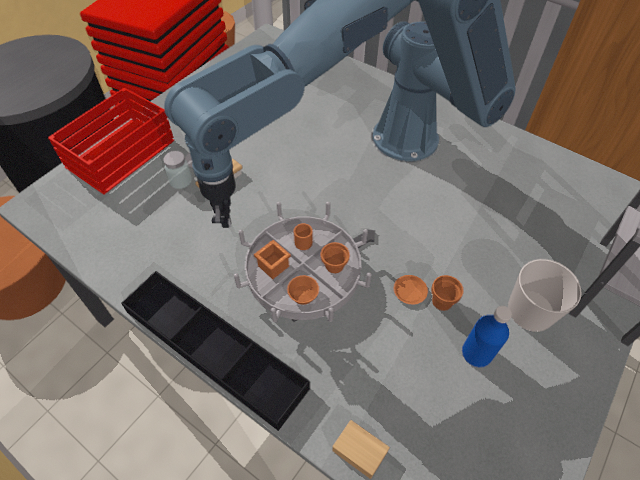

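View pics/wrist1.png

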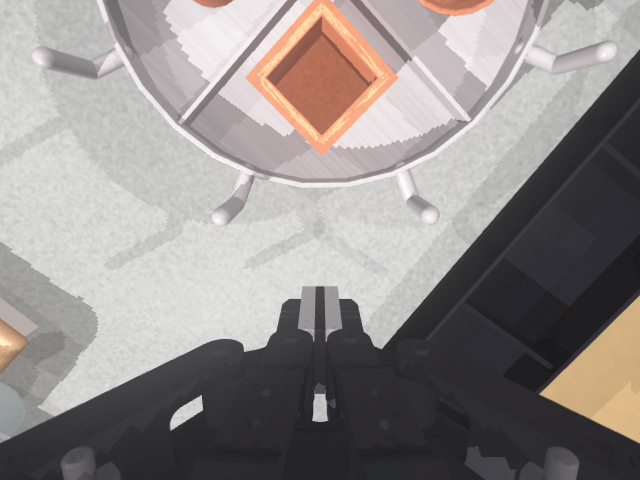

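The wrist view confirms the fingers are centred between the two pegs at (222,217) and (430,214), outside the rim. The square pot is at (322,78). Next I descend.

Emit:
jog_arm --commands '[0.25,0,0.01,0,0,0,-1,0.45,0,0.01,0,0,0,-1,0.6,0,0.01,0,0,0,-1,0.67,0,0.01,0,0,0,-1,0.67,0,0.01,0,0,0,-1]'

```text
time_s: 4.25
eef_pos: [0.7448, -0.0897, 0.1055]
eef_rot: [0.672, -0.219, 0.673, 0.219]
wrist_force: [-0.1, -0.3, 0.5]
opening: -0.003
```

```bash
python3 - <<'E'
from bench import ctrl
from h import *
ob=ctrl.get_obs();print(ob["time_s"],ob["eef_pos"],ob["wrist_force"])
plan(ob,[arc(-54-5*i) for i in range(1,11)])
E
```

```text
4.25 [ 0.74483268 -0.0897486   0.10546953] [-0.09008493 -0.28646398  0.45152316]
[ 0.002 -0.004 -0.082] [ 0.014 -0.    -0.   ]
[ 0.003  0.006 -0.158] [ 0.028 -0.    -0.   ]
[ 0.003  0.022 -0.233] [ 0.042 -0.    -0.   ]
[ 0.003  0.046 -0.306] [ 0.056 -0.    -0.   ]
[ 0.003  0.075 -0.377] [ 0.07 -0.   -0.  ]
[ 0.003  0.111 -0.445] [ 0.084 -0.    -0.   ]
[ 0.003  0.152 -0.509] [ 0.097 -0.    -0.   ]
[ 0.003  0.199 -0.57 ] [ 0.111 -0.    -0.   ]
[ 0.003  0.251 -0.627] [ 0.125 -0.    -0.   ]
[ 0.003  0.307 -0.679] [ 0.139 -0.    -0.   ]
```

Emit:
jog_arm --commands '[0,-0.004,-0.082,0.014,0,0,-1,0,0.006,-0.158,0.028,0,0,-1,0,0.022,-0.233,0.042,0,0,-1,0,0.046,-0.306,0.056,0,0,-1,0,0.075,-0.377,0.07,0,0,-1,0,0.111,-0.445,0.084,0,0,-1,0,0.152,-0.509,0.097,0,0,-1,0,0.199,-0.57,0.111,0,0,-1,0,0.251,-0.627,0.125,0,0,-1,0,0.307,-0.679,0.139,0,0,-1]'

```text
time_s: 5.5
eef_pos: [0.601, -0.1213, 0.1093]
eef_rot: [0.704, 0.086, 0.7, -0.088]
wrist_force: [1.1, -0.6, 0.9]
opening: -0.001
```

```bash
python3 - <<'E'
from bench import ctrl
from h import *
ob=ctrl.get_obs();print(ob["time_s"],ob["eef_pos"],ob["wrist_force"],ob["q"])
plan(ob,[arc(-104-5*i) for i in range(1,11)])
c=ctrl.camera("scene");cv2.imwrite("pics/scene2.png",c["frame"][:,:,::-1])
E
```

```text
5.5 [ 0.60096152 -0.12130352  0.10928135] [ 1.06460203 -0.64746077  0.89904375] [-3.92381102e-01  4.23951138e-01  1.61777655e+00 -3.18368836e-04
  1.09403879e+00 -1.45390822e-01]
[ 0.021  0.007 -0.088] [0.013 0.001 0.   ]
[ 0.02   0.017 -0.164] [0.027 0.001 0.   ]
[ 0.02   0.033 -0.239] [0.041 0.001 0.   ]
[ 0.02   0.056 -0.313] [0.055 0.001 0.   ]
[ 0.019  0.086 -0.384] [ 0.069  0.001 -0.   ]
[ 0.019  0.121 -0.452] [ 0.083  0.001 -0.   ]
[ 0.018  0.162 -0.517] [ 0.097  0.001 -0.   ]
[ 0.018  0.208 -0.578] [ 0.111  0.001 -0.   ]
[ 0.017  0.26  -0.635] [ 0.125  0.001 -0.   ]
[ 0.017  0.317 -0.687] [ 0.138  0.001 -0.   ]
```

View pics/scene2.png

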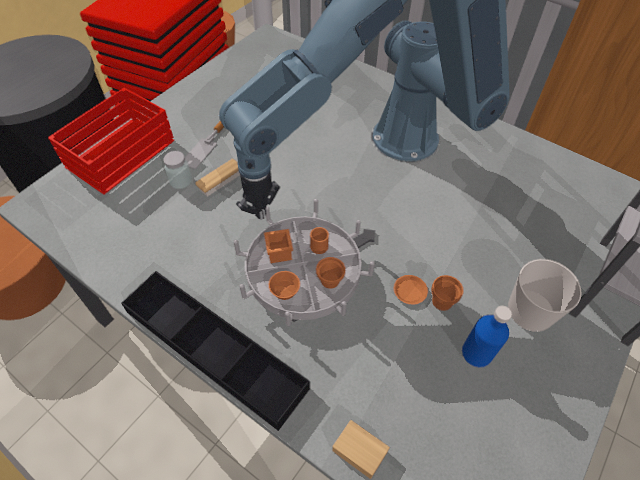

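The tray has turned with the push and the square pot is now at (278,246). I'll continue along the arc.

Emit:
jog_arm --commands '[0,0.003,-0.077,0.014,0,0,-1,0,0.013,-0.153,0.028,0,0,-1,0,0.03,-0.228,0.042,0,0,-1,0,0.053,-0.301,0.056,0,0,-1,0,0.082,-0.372,0.07,0,0,-1,0,0.118,-0.44,0.083,0,0,-1,0,0.159,-0.505,0.097,0,0,-1,0,0.206,-0.566,0.111,0,0,-1,0,0.258,-0.622,0.125,0,0,-1,0,0.314,-0.674,0.139,0,0,-1]'

```text
time_s: 6.8
eef_pos: [0.4852, -0.0272, 0.1084]
eef_rot: [0.601, 0.375, 0.598, -0.375]
wrist_force: [0.8, -1.5, 1.3]
opening: -0.0
```

```bash
python3 - <<'E'
from bench import ctrl
from h import *
ob=ctrl.get_obs();print(ob["time_s"],ob["eef_pos"],arc(-154),ob["wrist_force"],ob["q"])
d=ob["eef_pos"][:2]-O;print(np.degrees(np.arctan2(d[1],d[0])),np.hypot(*d))
c=ctrl.camera("scene");cv2.imwrite("pics/scene3.png",c["frame"][:,:,::-1])
E
```

```text
6.8 [ 0.48524818 -0.02721309  0.10835087] (np.float64(0.4833122478513466), np.float64(-0.026353321834877597), 0.105, -64) [ 0.79886519 -1.53523397  1.28356351] [-3.00563740e-01  1.76630047e-01  1.94599700e+00 -5.25440940e-04
  1.01472646e+00  8.18240209e-01]
-153.46805592355534 0.17464441969452543
```

View pics/scene3.png

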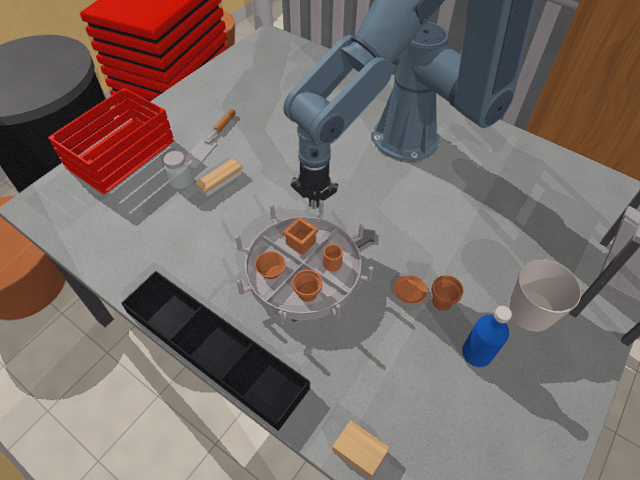

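Tracking is good: the square pot is now at (300,236), and the finger is at −153.5° and 174.6 mm. Another 50°.

Emit:
jog_arm --commands '[0,0.003,-0.077,0.014,0,0,-1,0,0.013,-0.153,0.028,0,0,-1,0,0.03,-0.228,0.042,0,0,-1,0,0.053,-0.301,0.056,0,0,-1,0,0.082,-0.372,0.07,0,0,-1,0,0.118,-0.44,0.083,0,0,-1,0,0.159,-0.505,0.097,0,0,-1,0,0.206,-0.566,0.111,0,0,-1,0,0.258,-0.622,0.125,0,0,-1,0,0.314,-0.674,0.139,0,0,-1]'

```text
time_s: 8.1
eef_pos: [0.4825, 0.1221, 0.1078]
eef_rot: [0.385, 0.594, 0.384, -0.592]
wrist_force: [0.5, -2.1, 0.4]
opening: -0.002
```

```bash
python3 - <<'E'
from bench import ctrl
from h import *
ob=ctrl.get_obs();print(ob["time_s"],ob["eef_pos"],ob["wrist_force"])
d=ob["eef_pos"][:2]-O;print(np.degrees(np.arctan2(d[1],d[0])),np.hypot(*d))
c=ctrl.camera("scene");i=c["frame"][190:330,220:395,::-1]
cv2.imwrite("pics/scene4.png",cv2.resize(i,(700,560),interpolation=cv2.INTER_CUBIC))
c=ctrl.camera("top");i=c["frame"][150:320,230:400,::-1]
cv2.imwrite("pics/top4.png",cv2.resize(i,(595,595),interpolation=cv2.INTER_CUBIC))
E
```

```text
8.1 [0.4825322  0.12213852 0.10778234] [ 0.51160604 -2.10340828  0.39614388]
155.83132534402662 0.17424106262838301
```

View pics/scene4.png

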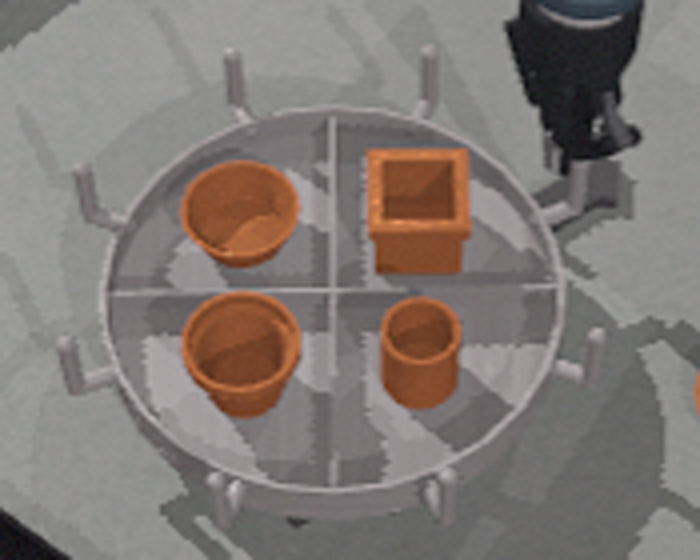

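View pics/top4.png

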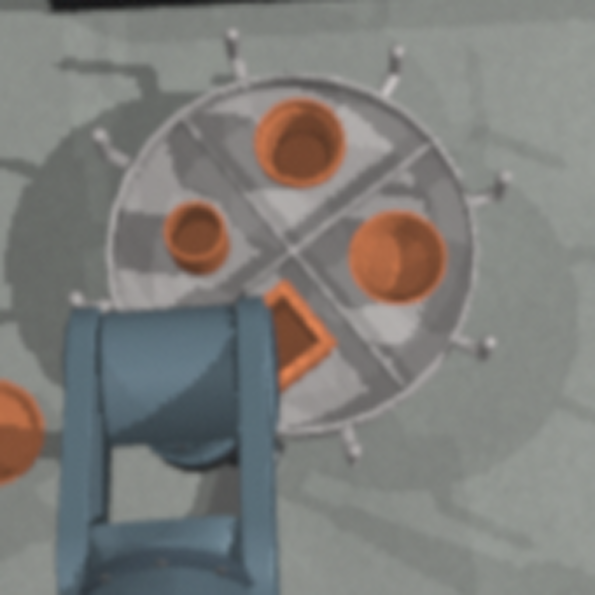

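The visible pegs are back at almost the same lattice, so the tray has turned about −135.5°. About 9° more is needed.

Emit:
jog_arm --commands '[0,0.002,-0.062,0.012,0,0,-1,0,0.009,-0.125,0.023,0,0,-1,0,0.01,-0.133,0.024,0,0,-1,0,0.01,-0.133,0.024,0,0,-1]'

```text
time_s: 8.7
eef_pos: [0.4939, 0.145, 0.1066]
eef_rot: [0.34, 0.62, 0.34, -0.62]
wrist_force: [0.6, -0.0, 0.3]
opening: -0.005
```

```bash
python3 - <<'E'
from bench import ctrl
from h import *
ob=ctrl.get_obs();print(ob["time_s"],ob["eef_pos"],ob["wrist_force"])
d=ob["eef_pos"][:2]-O;print(np.degrees(np.arctan2(d[1],d[0])),np.hypot(*d))
E
```

```text
8.7 [0.49389608 0.14498802 0.10662828] [ 0.63013436 -0.03224378  0.27428935]
147.45751163082429 0.175095123747821
```

Back off from the peg, raise, then look.

Emit:
jog_arm --commands '[0,0,0.08,0,0,0,-1,0,0,0.08,0,0,0,-1,-0.3,0,0.08,0,0,0,-1,-0.6,0,0.08,0,0,0,-1,-0.9,0,0.08,0,0,0,-1,-0.9,-0.2,0.3,0,0,0,-1,-0.9,-0.2,0.3,0,0,0,-1,-0.9,-0.2,0.3,0,0,0,-1]'

```text
time_s: 9.7
eef_pos: [0.4278, 0.1163, 0.2865]
eef_rot: [0.339, 0.621, 0.339, -0.62]
wrist_force: [0.7, -0.8, -1.0]
opening: -0.002
```

```bash
python3 - <<'E'
from bench import ctrl
from h import *
import pickle
ob=ctrl.get_obs();print(ob["time_s"],ob["eef_pos"],ob["wrist_force"])
for n in("wrist","top","scene"):
    c=ctrl.camera(n);cv2.imwrite(f"pics/{n}5.png",c["frame"][:,:,::-1]);pickle.dump((ob,c),open(n+"5.pkl","wb"))
i=cv2.imread("pics/top5.png")[150:320,230:400]
cv2.imwrite("pics/top5z.png",cv2.resize(i,(595,595),interpolation=cv2.INTER_CUBIC))
E
```

```text
9.7 [0.42778386 0.1162737  0.28651404] [ 0.65932461 -0.79478139 -1.04353256]
```

View pics/wrist5.png

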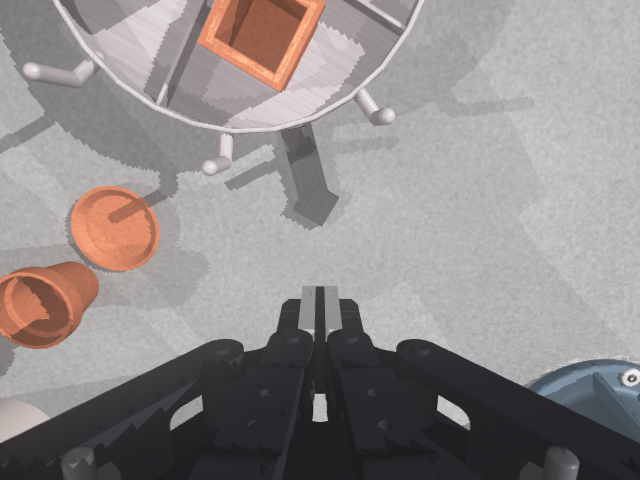

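View pics/top5z.png

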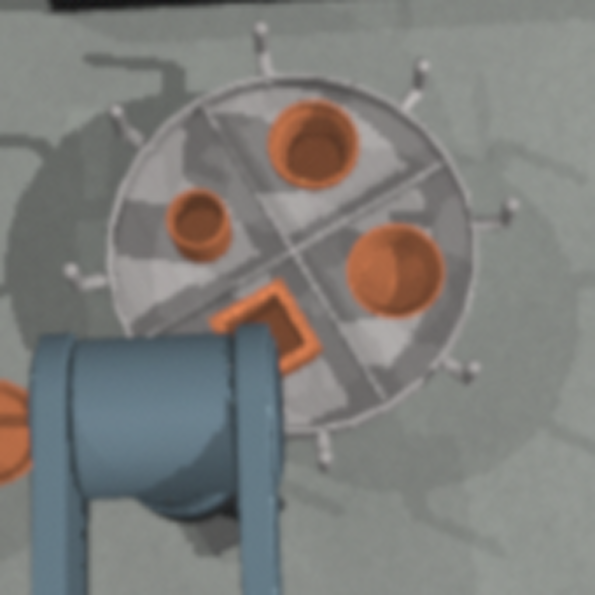

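```bash
python3 - <<'E'
import pickle
from h import *
i=cv2.imread("pics/wrist5.png")[110:240,250:370];cv2.imwrite("pics/w5z.png",cv2.resize(i,(600,600*13//12-50),interpolation=cv2.INTER_CUBIC) if 0 else cv2.resize(i,None,fx=4.5,fy=4.5,interpolation=cv2.INTER_CUBIC))
ob,c=pickle.load(open("top5.pkl","rb"))
z=lambda a:np.array(a,float)/3.5+[230-.36,150-.36]
pg=onz(c,z([(261,30),(422,67),(512,207),(471,371),(323,462),(72,270),(117,112)]),.113)
o,r=circ(pg);d=pg[:,:2]-O;print(o,r,np.degrees(np.arctan2(d[:,1],d[:,0])))
E
```

```text
[0.63954882 0.05011323] 0.1747493941235949 [   5.3049882   -39.51552035  -85.03247911 -130.4800409  -175.01132471
   95.52196666   50.39733654]
```

View pics/w5z.png

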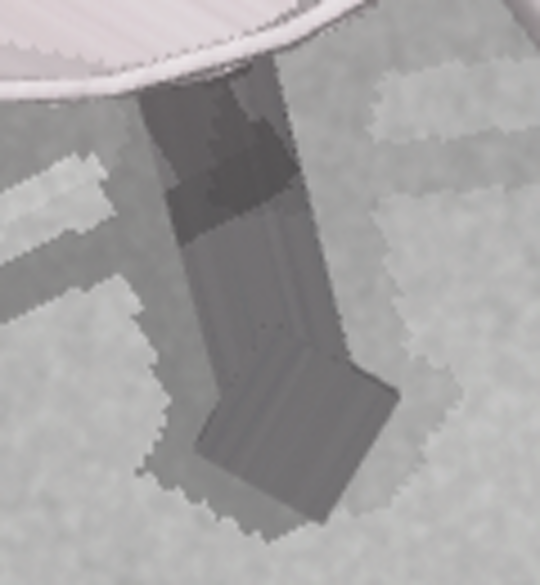

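The nose tip is at w5z (322,522), with its left edge (135,95)–(220,390) and right edge (275,62)–(348,360).

```bash
python3 - <<'E'
import pickle
from h import *
ob,c=pickle.load(open("wrist5.pkl","rb"))
w,x,y,z=ob["eef_rot"];T=np.eye(4);T[:3,:3]=Ro.from_quat([x,y,z,w]).as_matrix();T[:3,3]=ob["eef_pos"]
M=np.linalg.inv(T@np.array(c["tool_from_camera"]));c["rvec"]=cv2.Rodrigues(M[:3,:3])[0].ravel();c["tvec"]=M[:3,3]
Z=lambda a:np.array(a,float)/4.5+[250-.4,110-.4]
ang=lambda v:np.degrees(np.arctan2(v[1],v[0]))
n=onz(c,Z([(322,522),(135,95),(220,390),(275,62),(348,360)]),.011)[:,:2]
print("tip",n[0],ang(n[0]-O),np.hypot(*(n[0]-O)),"edges",ang(n[2]-n[1]),ang(n[4]-n[3]))
ct=onz(c,Z([(322,522),(197,450),(400,397)]),.011);print(ct)
pg=onz(c,[(210,168),(382,117),(32,70)],.113)[:,:2]-O;print("pegs",[ (ang(p),np.hypot(*p)) for p in pg])
s=onz(c,[(198,42),(282,91)],.1);print("lip",s)
ob,c=pickle.load(open("top5.pkl","rb"))
zz=lambda a:np.array(a,float)/3.5+[230-.36,150-.36]
s=onz(c,zz([(211,322),(282,280),(322,352)]),.1)[:,:2];m=(s[0]+s[2])/2;print(s,m,ang(m-O),np.hypot(*(m-O)))
E
```

```text
tip [0.40497169 0.12922403] 161.6563894031555 0.24919062582616752 edges 162.52484166384187 161.3159149184983
[[0.40497169 0.12922403 0.011     ]
 [0.43415107 0.14391443 0.011     ]
 [0.41970681 0.09913917 0.011     ]]
pegs [(np.float64(140.87980238713064), np.float64(0.1750222122187702)), (np.float64(-175.70468261567558), np.float64(0.17325751803281075)), (np.float64(95.68651746917408), np.float64(0.17377074526318856))]
lip [[0.58120198 0.11931829 0.1       ]
 [0.52264742 0.08781839 0.1       ]]
[[0.58021462 0.11719446]
 [0.61085619 0.06009889]
 [0.55156158 0.03167772]] [0.5658881  0.07443609] 162.64088478396206 0.0792201006468615
```

The nose direction is 161.7–162° and the pot is at 162.6°, 79 mm out. That is about 1 mm off the centre line, and the pots are upright with the gripper clear. One settle row, then hand in.

Emit:
jog_arm --commands '[0,0,0,0,0,0,-1,0,0,0,0,0,0,-1]'

```text
time_s: 10.1
eef_pos: [0.4279, 0.1165, 0.286]
eef_rot: [-0.339, -0.62, -0.339, 0.621]
wrist_force: [0.4, 0.2, -0.3]
opening: -0.003
```

```bash
python3 - <<'E'
from bench import ctrl
from h import *
c=ctrl.camera("scene")
a=cv2.imread("pics/scene0.png");b=c["frame"][:,:,::-1];cv2.imwrite("pics/scene6.png",b)
print(ctrl.get_obs()["time_s"],ctrl.get_obs()["wrist_force"]);print(ctrl.hand_in())
E
```

```text
10.15 [0.30864914 0.295242   0.76729424]
the job is handed in; nothing more can be done
None
```

View pics/scene6.png

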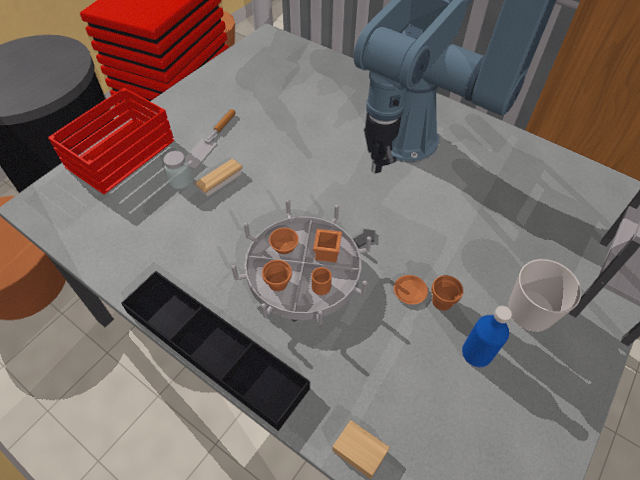

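The square pot now stands at the front, in line with the nose. I handed the job in at about 10 s, and the hand-in gives no verdict.

With the shut fingertips I pushed one peg clockwise along the near side, turning the tray about 144°. I then backed off and raised the gripper clear of everything.

- **Alignment:** the pot is at 162.6°, 79 mm from the axis. The nose measured 161.7° from its tip and 161.3–162.5° from its edges. That puts the pot about 1 mm off the centre line, against 15 mm allowed. The pot's angle came from a top view partly covered by the arm.
- **Pots and bystanders:** in the last picture all four pots stand upright, and the bystanders look to be where they started. I checked the bystanders only by eye.
- **Rest:** I saw no sign of movement after letting go, but I did not measure the tray's speed.
- **Disagreement:** the fitted turning axis differed by about 2 mm between the first and last pictures, which is within the calibration error.

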